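# Seat the ink pad in the stamping board and clip it down

### The job

Slide the ink pad case along the stamping board, without lifting it off the board, bevelled nose first, until it drops into the sunk pocket and lies flat in it. Then swing the steel retaining clip by its knob squarely across the case so that it is held down. Leave the tape, stamp, ink jar and envelopes where they are.

Things in the scene. Friction and masses are not known exactly. Their poses are not given: they have to be found in the camera images.
- board: Plywood stamping board fixed to the desk, 340 (x) x 220 (y) mm. Origin: centre of its underside; x runs from the open apron to the pocket end, z up. Apron: flat top 12 mm above the desk, x -170 to +30, full width. At the pocket, side rails (y 47 to 75 mm either side) and a 16 mm end wall (x 154 to 170) stand 24 mm above the desk.
- pad: Closed ink pad case, black and grey plastic, 120 (x) x 90 (y) x 20 (z) mm, about 220 g, loose on the apron. Origin: centre of its underside; +x points to its nose, whose two corners are bevelled by 15 mm. Fits the pocket with 2 mm to spare each side, 4 mm lengthwise; seated, its top is 24 mm above the desk, level with the rails.
- pocket (a point): Centre of the sunk pocket's floor, 4 mm above the desk (8 mm below the apron), at x 92, y 0 mm of the board, axes as the board's. The pocket spans 124 (x) x 94 (y) mm, walled at the sides and far end, far corners bevelled by 14 mm; its near side is the step down from the apron.
- mouth (a point): Middle of the pocket's mouth: the apron's edge above the step, at x 30, y 0 mm of the board, 12 mm above the desk. On the apron two guides, 10 mm thick and 24 mm above the desk at the top, flare out from here (inner faces at y +-47 mm) to x -10 mm of the board (inner faces at y +-62 mm).
- clip (a joint): Angle (rad) of the steel retaining clip, a flat bar 62 x 16 x 8 mm, underside 27 mm above the desk, turning stiffly on an upright pin; stays where left. 0 (stop): points to the board's far end and 30 degrees outward; 0.52: along the board's +x; 2.09: square across the pocket, to the board's -y; end stop 2.1. Grows clockwise seen from above.
- clip_pivot (a point): Axis of the clip's pin, at x = 55, y = 61 mm of the board, 31 mm above the desk.
- clip_knob (a point): Centre of the upright black knob on the clip, 14 mm in diameter, 45 mm from the pin's axis; it stands from 35 to 60 mm above the desk, this point is at 49 mm.
- tape: Bystander: roll of tape lying flat, 90 mm across, 36 mm high. Origin: centre of its underside.
- stamp: Bystander: rubber stamp standing on its face, 60 x 30 mm, 68 mm high. Origin: centre of its underside.
- inkjar: Bystander: capped ink jar, 64 mm across, 62 mm high. Origin: centre of its underside.
- envelopes: Bystander: banded bundle of envelopes, 190 x 110 mm, 28 mm high. Origin: centre of its underside.
Mind the look-alikes: they are no part of the job. What is shaped like the pad but turquoise is not meant.

How it is judged:
By the outcome, as a careful person would: the job done as asked, in the order asked, and still so for the second after the job is handed in, with the robot touching nothing.
It also fails if it takes over 72 s, if anything falls off the work surface, if the arm or the gripper's body presses on something with over 40 N, if the wrist force passes 120 N, or if a joint passes its speed limit or range.

### The arm

A 6-joint arm with a two-finger parallel gripper is mounted at the origin on the work surface. World frame = base frame: x ahead of the robot, y to its left, z up, the work surface at z = 0. Lengths are in m, angles in degrees, forces in N, time in s.
With the tool pointing down it reaches from about 0.325 to 0.85 m from the base axis. Payload 4.4 kg.
Tool frame: the origin (TCP) lies midway between the tips of the shut fingers; the grasp point (between the pads) lies 19 mm behind it (bot.grip_point_offset is the distance from the TCP to the grasp point, in m); z points along the fingers, y is the line along which they close (so a half turn about z gives the same grasp; the last joint's range is limited). The gripper opens to 94 mm and grips with 3 to 60 N. Pads are 16 mm wide; open, the fingers measure 119 mm over their backs; the gripper's body (75 mm by 177 mm) begins 78 mm behind the grasp point.
Start: joints at [64.945, 11.837, 88.321, -0, 79.842, -8.623], TCP at [0.163, 0.552, 0.184] pointing down, gripper open.
Joint ranges: [-156.59, 156.59], [-49.26, 127.26], [12.9, 141.05], [-63.56, 243.56], [4.71, 150.69], [-161.64, 161.64]. Speed limits (degrees/s): [159.86, 159.86, 180, 180, 180, 180].

### API

Orientations are given as a 3x3 rotation matrix whose columns are the frame's x, y, z axes.
In Python, from plant import telemetry, cams, sign_off, bot gives the robot as it stands. The module is installed in compiled form; this text tells all that it offers.
- The arm moves only by the tool servo_tool, never from a script. Its argument "motion" is a list that holds one entry, the list of rows, each a list of 6 numbers: the shift along the tool's x, y, z in mm, then the turn, a rotation vector about the tool's x, y, z in degrees. In form: [[[tx, ty, tz, ax, ay, az], ...]]. A call has exactly 5 rows; each row is the pose to reach, as a shift and turn from the pose commanded when the call began, along the tool's axes at that moment; what a row does not reach only later rows make up. A row lasts 1/8 s, in which the tool goes at most 62.5 mm and 10.7 degrees, less where a joint would pass 70% of its speed; a pose out of reach is approached as far as the arm can. A call with a gripper value outside its range is refused whole. "jaw" is the closure, from -1 (fully open) to 1 (shut), set as the call begins (left out, the last holds). The fingers move at their own pace and stop on an object; the grip force is fixed at half the most. Time passes only in rows, so rows that repeat a pose let the fingers close, or fill a call up. It gives the time, the measured TCP pose, the force, the opening and the grip force at its end, in the units of the state.
- telemetry.get_state(): the state, without advancing time (a new reading comes with each control period).
- cams.capture(name): name is "side" or "top"; returns a dict with "image" (420x560x3 uint8, red, green, blue), "fx", "fy", "cx", "cy" (pixels), "dist_coeffs" ([k1, k2, p1, p2, k3] as OpenCV has them; the pictures are not rectified), "extrinsics" (4x4, takes a point from world to camera coordinates). Camera axes: x right, y up, looking along -z (the intrinsics and any distortion apply to the point x, -y, -z); pixel columns grow to the right and rows downward; lengths in m; the calibration is good to about 2 mm. A picture is of the moment at which its call begins. There is no depth.
- sign_off(): hands the job in; it is judged then, once.
The state is a dict: "t": time; "joint_positions": joint angles; "dq": joint speeds; "effort": joint torques, N m; "tcp_pos": TCP position; "ee_rot": TCP orientation; "force": force on the tool from outside, world axes, zero at the start; "ft_torque": the same for the moment, N m; "grip_width": finger opening in m; "gripper_force": force on a finger pad.
Only numpy, scipy, OpenCV 4.12 (cv2) and the standard library are available. Lean on these libraries where they do the work, as an engineer would, in place of code of your own. Each camera call takes 0.05 s, during which the arm holds its last target. There are 200 camera calls.

## Working session

There is one attempt and no reset: what is moved stays moved. The work goes in short steps, Python scripts to look and compute and a tool call to move; the robot and the scene stay as the last step left them, time stands still between calls to the robot, and variables do not carry over. Pictures are saved under pics/ and viewed, at most 10 in all, crops included, and the job is handed in when it is done.

Besides the shell and the picture viewer there is one more tool, called after "Call:" as name([rows], argument=value, ...), one row to a line, values as JSON. servo_tool: Moves the arm, as the interface text tells. Its arguments: {"type":"object","properties":{"motion":{"type":"array","items":{"type":"array","items":{"type":"array","items":{"type":"number"}}}},"jaw":{"type":"number"}},"required":["motion"]}

```bash
mkdir -p pics; cat > h.py <<'E'
import numpy as np, cv2
from plant import telemetry, cams, sign_off, bot
def cap(n,f):
    c=cams.capture(n); cv2.imwrite(f,cv2.cvtColor(c["image"],cv2.COLOR_RGB2BGR)); np.save(n+'.npy',c,allow_pickle=True); return c
def load(n): return np.load(n+'.npy',allow_pickle=True).item()
F=np.diag([1,-1,-1.])
def par(c):
    K=np.array([[c["fx"],0,c["cx"]],[0,c["fy"],c["cy"]],[0,0,1.]]); E=np.array(c["extrinsics"])
    return K,np.array(c["dist_coeffs"],float),F@E[:3,:3],F@E[:3,3]
def proj(c,P):
    K,d,R,t=par(c); return cv2.projectPoints(np.array(P,float).reshape(-1,1,3),R,t,K,d)[0].reshape(-1,2)
def unproj(c,uv,z):
    K,d,R,t=par(c); n=cv2.undistortPoints(np.array(uv,float).reshape(-1,1,2),K,d).reshape(-1,2)
    o=-R.T@t; D=np.c_[n,np.ones(len(n))]@R
    return o+D*((np.asarray(z)-o[2])/D[:,2])[:,None]
E
python3 - <<'E'
from h import *
for n in("top","side"):
    c=cap(n,f"pics/{n}0.png"); K,d,R,t=par(c); print(n,K[0,0],d,-R.T@t)
s=telemetry.get_state(); print(s["t"],s["tcp_pos"],s["ee_rot"],s["grip_width"])
E
```

```text
top 467.78880742981164 [-0.14957302  0.          0.          0.          0.        ] [ 0.39359835 -0.01819743  1.14972366]
side 451.9632494288503 [0.00627926 0.         0.         0.         0.        ] [-0.06453607 -0.68921673  0.70722322]
0.1 [0.16234006 0.5507868  0.18309457] [[-9.59161280e-01  2.82858449e-01 -8.58653002e-04]
 [ 2.82859608e-01  9.59159444e-01 -1.89828134e-03]
 [ 2.86640220e-04 -2.06363621e-03 -9.99997830e-01]] 0.09409239248823743
```

View pics/top0.png

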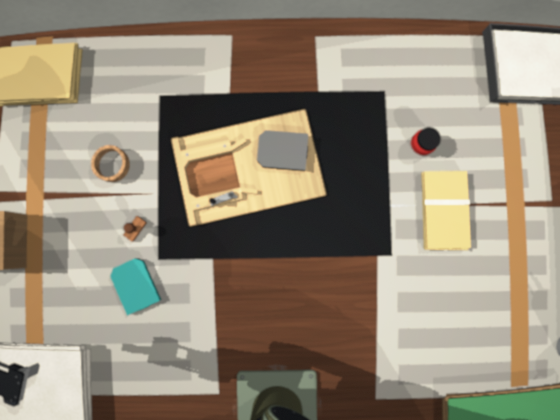

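View pics/side0.png

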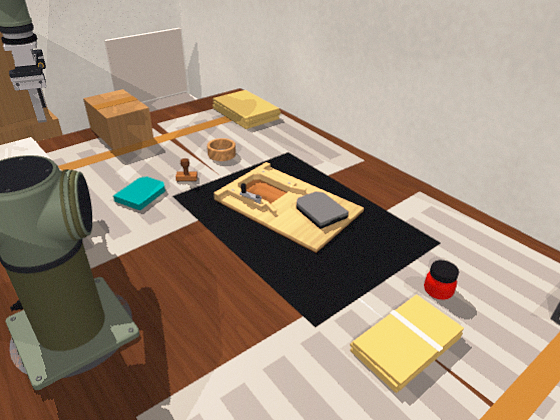

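The top view shows the board at about (248,167), with the pocket to the left at (213,175), the clip at (223,199) and the grey case at (284,151). The only look-alike is the turquoise case at (135,286), which I rule out. I'll check the choice in a close crop.

```bash
python3 - <<'E'
import cv2
i=cv2.imread("pics/top0.png")[100:235,160:340]
cv2.imwrite("pics/crop0.png",cv2.resize(i,None,fx=4.4,fy=4.4,interpolation=cv2.INTER_CUBIC))
E
```

```text
(no output)
```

View pics/crop0.png

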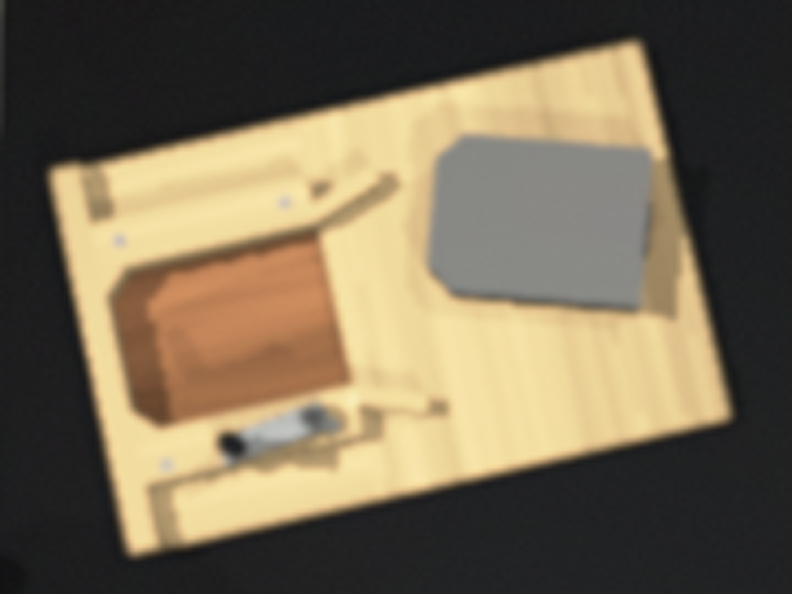

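The crop shows the grey case with its bevelled nose at left (430,215 in the crop), about 15° off the board axis. The clip points to the board's far end, with its knob near (232,443). Next I fit the poses.

```bash
cat >> h.py <<'E'
def rigid(B,W):
    B=np.array(B,float);W=np.array(W,float)[:,:2];b=B.mean(0);w=W.mean(0);X=B-b;Y=W-w
    a=np.arctan2((X[:,0]*Y[:,1]-X[:,1]*Y[:,0]).sum(),(X*Y).sum());R=np.array([[np.cos(a),-np.sin(a)],[np.sin(a),np.cos(a)]])
    t=w-R@b; return np.degrees(a),R,t,1e3*np.linalg.norm(B@R.T+t-W,axis=1)
E
python3 - <<'E'
from h import *
c=load("top"); f=lambda p:np.array(p)/4.4+[160,100]-.39
bz=np.array([.024,.024,.012,.012])
W=unproj(c,f([(50,168),(130,557),(640,40),(732,420)]),bz)
B=np.array([(170,-110),(170,110),(-170,-110),(-170,110)])/1e3
a,R,t,e=rigid(B,W); print("board",a,t,e)
W=unproj(c,f([(653,148),(638,308),(462,133),(437,158),(429,272),(455,297)]),.032)
P=np.array([(-60,-45),(-60,45),(45,-45),(60,-30),(60,30),(45,45)])/1e3
ap,Rp,tp,e=rigid(P,W); print("pad",ap,tp,e,"in board",R.T@(tp-t),ap-a)
k=unproj(c,f([(232,440)]),.06)[0]; print("knob",k,R.T@(k[:2]-t))
np.savez("board.npz",a=a,R=R,t=t)
g=lambda b,z:np.r_[R@b+t,z]
s=load("side"); print("side check pad tail",proj(s,[np.r_[Rp@p+tp,.032] for p in P]).round(), "board",proj(s,[g(b,z) for b,z in zip(B,bz)]).round())
E
```

```text
board 101.87796760907216 [0.59419182 0.05963953] [2.30341553 2.46452312 1.79241022 1.71875198]
pad 85.1918348438342 [ 0.63055751 -0.02517155] [0.215746   2.78186511 2.0451467  1.95565754 2.92417681 1.62075793] in board [-0.09048019 -0.01813055] -16.686132765237957
knob [0.50900373 0.1413761  0.06      ] [0.09752053 0.06654039]
side check pad tail [[347. 212.]
 [320. 224.]
 [321. 193.]
 [314. 192.]
 [296. 199.]
 [295. 203.]] board [[265. 163.]
 [212. 193.]
 [363. 209.]
 [315. 250.]]
```

```bash
python3 - <<'E'
import cv2
i=cv2.imread("pics/side0.png")[150:260,200:375]
cv2.imwrite("pics/crop1.png",cv2.resize(i,None,fx=4.5,fy=4.5,interpolation=cv2.INTER_CUBIC))
E
```

```text
(no output)
```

View pics/crop1.png

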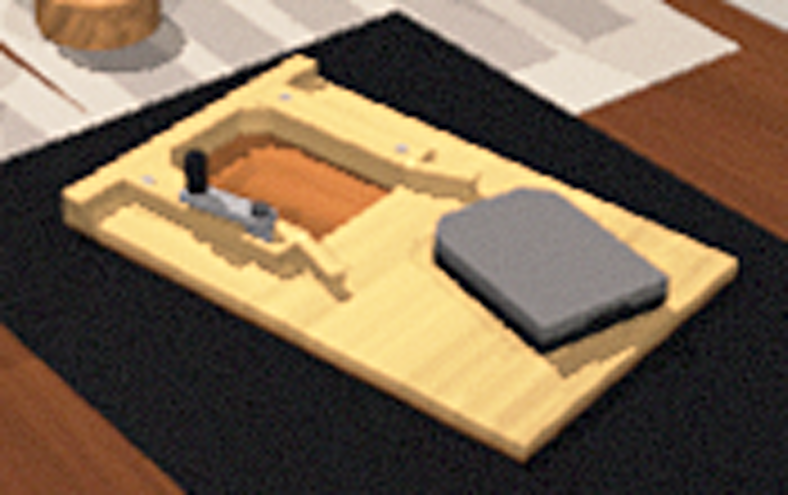

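Side view agrees with the poses to 1–2 px. The plan has three parts: nudge the nose square with shut fingers from the -y side, push the case from behind with two half-open fingers, then swing the clip.

```bash
cat >> h.py <<'E'
def goto(bx,by,z,yaw=0):
    """tool-frame shift (mm) and turn (deg) to board point bx,by (mm), height z (mm); tool x along board x + yaw"""
    from scipy.spatial.transform import Rotation as Ro
    d=np.load("board.npz");s=telemetry.get_state();p=np.array(s["tcp_pos"]);M=np.array(s["ee_rot"])
    w=np.r_[d["R"]@np.array([bx,by])/1e3+d["t"],z/1e3]; a=np.radians(float(d["a"])+yaw)
    T=np.array([[np.cos(a),np.sin(a),0],[np.sin(a),-np.cos(a),0],[0,0,-1.]])
    print("target",w.round(4),"shift",(1e3*M.T@(w-p)).round(1),"turn",Ro.from_matrix(M.T@T).as_rotvec(degrees=True).round(2),
     "now board",(1e3*d["R"].T@(p[:2]-d["t"])).round(1))
E
python3 -c "
from h import *
goto(-80,-100,150)"
```

```text
target [0.7085 0.0019 0.15  ] shift [-679.1 -371.9   33.7] turn [-1.200e-01  5.000e-02  6.169e+01] now board [569.5 321.5]
```

Call:
servo_tool([
  [[-45,-25,0,0,0,6],[-95,-52,0,0,0,12],[-145,-79,0,0,0,18],[-195,-106,0,0,0,24],[-240,-131,0,0,0,30]],
], jaw=1)

```text
t: 0.72
tcp_pos: [0.3567, 0.3563, 0.1838]
ee_rot: [[-0.686, 0.727, -0.0], [0.727, 0.686, -0.0], [0.0, -0.001, -1.0]]
force: [-0.0, -0.6, -0.1]
grip_width: 0.0473
gripper_force: 0.0
```

```bash
python3 -c "
from h import *
goto(-80,-100,150)"
```

```text
target [0.7085 0.0019 0.15  ] shift [-499.2   12.6   33.7] turn [-3.000e-02  1.000e-02  3.148e+01] now board [339.2 171.4]
```

Call:
servo_tool([
  [[-55,1,3,0,0,7],[-110,3,6,0,0,14],[-165,4,10,0,0,21],[-220,5,14,0,0,28],[-275,7,18,0,0,31.5]],
])

```text
t: 1.35
tcp_pos: [0.5511, 0.1621, 0.1655]
ee_rot: [[-0.207, 0.978, -0.001], [0.978, 0.207, 0.0], [0.0, -0.001, -1.0]]
force: [-0.0, 0.3, 1.2]
grip_width: 0.0008
gripper_force: 0.0
```

```bash
python3 -c "
from h import *
goto(-80,-100,150)"
```

```text
target [0.7085 0.0019 0.15  ] shift [-189.2  121.    15.4] turn [-0.04 -0.01  0.04] now board [109.1  21.1]
```

Call:
servo_tool([
  [[-47,30,4,0,0,0],[-94,60,8,0,0,0],[-141,90,12,0,0,0],[-189,121,15,0,0,0],[-189,121,15,0,0,0]],
])

```text
t: 1.98
tcp_pos: [0.7093, 0.0001, 0.1485]
ee_rot: [[-0.204, 0.979, -0.002], [0.979, 0.204, -0.001], [-0.0, -0.002, -1.0]]
force: [-0.7, 0.7, 0.3]
grip_width: 0.0005
gripper_force: 0.0
```

Call:
servo_tool([
  [[0,0,40,0,0,0],[0,0,80,0,0,0],[0,0,110,0,0,0],[0,0,130,0,0,0],[0,0,130,0,0,0]],
])

```text
t: 2.6
tcp_pos: [0.7062, 0.0049, 0.0191]
ee_rot: [[-0.21, 0.978, -0.004], [0.978, 0.21, 0.001], [0.002, -0.004, -1.0]]
force: [-0.5, -0.0, 0.4]
grip_width: 0.0003
gripper_force: 0.0
```

Call:
servo_tool([
  [[0,-10,0,0,0,0],[0,-20,0,0,0,0],[0,-27,0,0,0,0],[0,-34,0,0,0,0],[0,-34,0,0,0,0]],
])

```text
t: 3.22
tcp_pos: [0.6745, -0.0032, 0.0214]
ee_rot: [[-0.209, 0.978, -0.0], [0.978, 0.209, 0.0], [0.0, -0.0, -1.0]]
force: [-0.4, 0.5, -0.7]
grip_width: 0.0006
gripper_force: 0.0
```

```bash
python3 - <<'E'
from h import *
goto(-80,-57.5,20)
c=cap("top","pics/t1.png")
i=c["image"][100:235,160:340,::-1]
cv2.imwrite("pics/crop2.png",cv2.resize(i,None,fx=4.4,fy=4.4,interpolation=cv2.INTER_CUBIC))
E
```

```text
target [ 0.6669 -0.0068  0.02  ] shift [-1.9 -8.1  1.4] turn [-0.01 -0.    0.17] now board [-78.1 -65.6]
```

View pics/crop2.png

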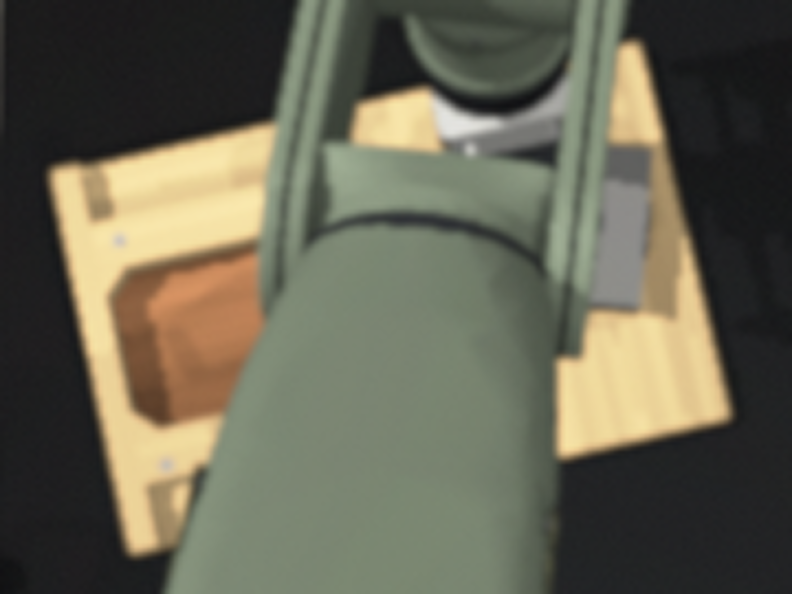

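The arm hides most of the case in the top view. The tail at crop (645,230) has not moved, so there is no contact yet. I'll check from the side.

```bash
python3 - <<'E'
from h import *
c=cap("side","pics/s1.png")
i=c["image"][150:260,200:375,::-1]
cv2.imwrite("pics/crop3.png",cv2.resize(i,None,fx=4.5,fy=4.5,interpolation=cv2.INTER_CUBIC))
E
```

```text
(no output)
```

View pics/crop3.png

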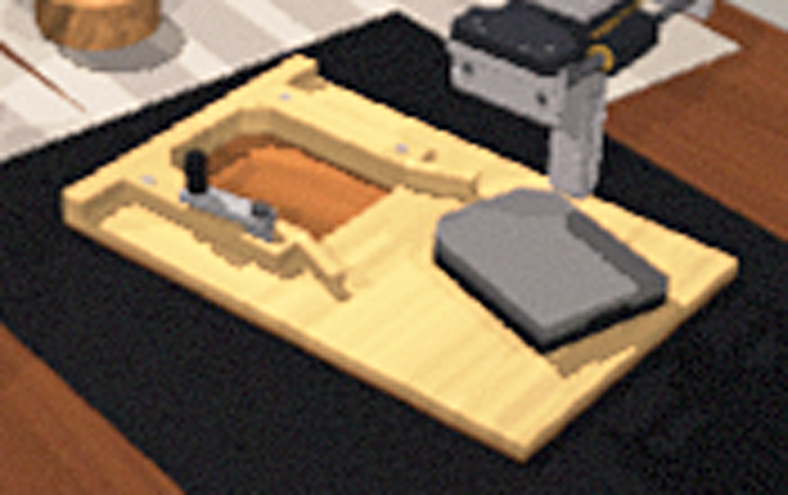

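The finger, crop (575,190), is right beside the case near its nose end and almost touching. I'll push on, back off, and measure by colour segmentation.

Call:
servo_tool([
  [[0,-5,1,0,0,0],[0,-10,1,0,0,0],[0,-15,1,0,0,0],[0,-20,1,0,0,0],[0,-24,1,0,0,0]],
])

```text
t: 3.95
tcp_pos: [0.6512, -0.0082, 0.0202]
ee_rot: [[-0.209, 0.978, -0.0], [0.978, 0.209, -0.0], [0.0, -0.0, -1.0]]
force: [-0.1, 0.4, -0.5]
grip_width: 0.0005
gripper_force: 0.0
```

Call:
servo_tool([
  [[0,10,0,0,0,0],[0,30,0,0,0,0],[0,30,-40,0,0,0],[0,30,-90,0,0,0],[-60,30,-100,0,0,0]],
])

```text
t: 4.58
tcp_pos: [0.6977, -0.0573, 0.126]
ee_rot: [[-0.216, 0.976, 0.01], [0.976, 0.216, -0.0], [-0.002, 0.009, -1.0]]
force: [0.4, -0.5, -0.0]
grip_width: 0.0004
gripper_force: 0.0
```

Call:
servo_tool([
  [[-55,0,0,0,0,0],[-110,0,0,0,0,0],[-165,0,0,0,0,0],[-165,0,0,0,0,0],[-165,0,0,0,0,0]],
], jaw=0)

```text
t: 5.2
tcp_pos: [0.7281, -0.2215, 0.1197]
ee_rot: [[-0.209, 0.978, -0.0], [0.978, 0.209, 0.001], [0.001, -0.0, -1.0]]
force: [0.2, 1.1, -0.5]
grip_width: 0.0457
gripper_force: 0.0
```

```bash
cat >> h.py <<'E'
def pad(c,z=.032,box=(100,235,160,340)):
    im=c["image"].astype(int); r0,r1,c0,c1=box; s=im[r0:r1,c0:c1]
    m=((s.max(2)-s.min(2)<14)&(s.min(2)>70)&(s.max(2)<190)).astype(np.uint8)
    m=cv2.morphologyEx(m,cv2.MORPH_OPEN,np.ones((3,3)))
    cn=max(cv2.findContours(m,cv2.RETR_EXTERNAL,cv2.CHAIN_APPROX_NONE)[0],key=cv2.contourArea).reshape(-1,2)+[c0,r0]
    d=np.load("board.npz"); W=unproj(c,cn,z)[:,:2]; B=1e3*((W-d["t"])@d["R"])
    (cx,cy),sz,a=cv2.minAreaRect(B.astype(np.float32)); print("pad board centre",round(cx,1),round(cy,1),"size",np.round(sz,1),"ang",round(a,1))
E
python3 - <<'E'
from h import *
print("before");pad(load("top"))
c=np.load("top.npy",allow_pickle=True)
import cv2
c0=load("top"); c0["image"]=cv2.imread("pics/top0.png")[:,:,::-1]; pad(c0)
c=cap("top","pics/t2.png"); pad(c); print(telemetry.get_state()["grip_width"])
goto(-175,-2,100)
E
```

```text
before
pad board centre -134.0 -4.2 size [87.7 26.8] ang 70.6
pad board centre -90.8 -17.5 size [ 87.5 116.5] ang 72.6
pad board centre -91.0 -17.9 size [ 87.7 116.9] ang 72.2
0.046456645588718495
target [ 0.6322 -0.1112  0.1   ] shift [127.1 -70.9  20. ] turn [-0.   -0.05  0.24] now board [-301.8  -73.4]
```

```bash
python3 - <<'E'
from h import *
s=load("side"); print(proj(s,[(0.6745,-0.0032,0.0214),(.6745,-.0032,.1)]), telemetry.get_state()["t"])
c=cap("side","pics/s2.png"); 
i=c["image"][150:260,200:375,::-1]
i2=load("top")["image"][100:235,160:340,::-1]
r=lambda i:cv2.resize(i,(400,int(i.shape[0]*400/i.shape[1])),interpolation=cv2.INTER_CUBIC)
a,b=r(i),r(i2); o=np.zeros((300,800,3),np.uint8); o[:a.shape[0],:400]=a; o[:b.shape[0],400:]=b
cv2.imwrite("pics/crop4.png",o)
E
```

```text
[[324.85458532 200.07174339]
 [327.30767986 174.99955611]] 5.25
```

View pics/crop4.png

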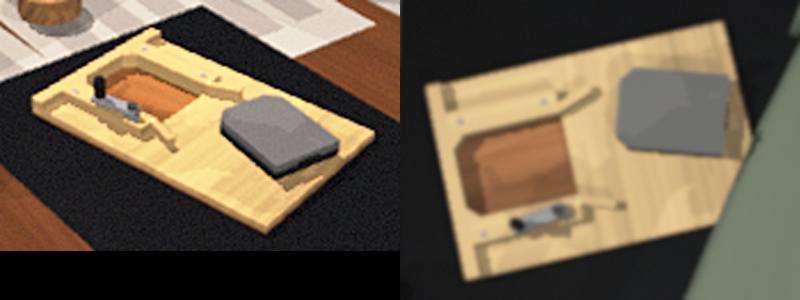

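The pictures show the case unmoved, at crop (280,130) on the left and (675,112) on the right, so the finger passed over or beside it. I'll check the real fingertip position against the reported one in the side view.

```bash
python3 - <<'E'
from h import *
c=cap("side","pics/s3.png"); s=telemetry.get_state(); p=np.array(s["tcp_pos"]);M=np.array(s["ee_rot"])
h=s["grip_width"]/2
P=proj(c,[p,p+M[:,1]*h,p-M[:,1]*h,p-M[:,2]*.097]); print(P.round(1))
im=c["image"][:,:,::-1].copy()
x,y=P[0].astype(int); x0,y0=max(0,min(x-60,440)),max(0,y-60)
i=cv2.resize(im[y0:y0+90,x0:x0+120],None,fx=6,fy=6,interpolation=cv2.INTER_CUBIC)
for q in P: cv2.circle(i,tuple(int(v) for v in (q-[x0,y0])*6+3),4,(0,0,255),1)
cv2.imwrite("pics/crop5.png",i); print(x0,y0)
E
```

```text
[[410.1 199.1]
 [414.5 194.7]
 [405.5 203.5]
 [418.5 162.6]]
350 139
```

View pics/crop5.png

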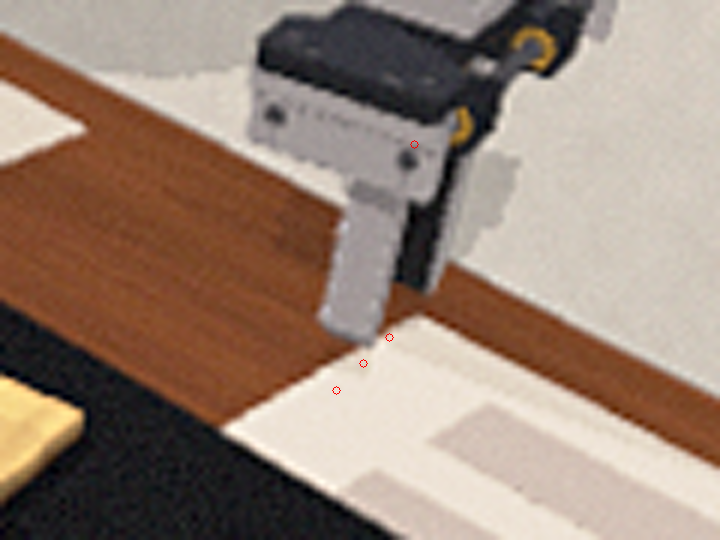

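The fingertips appear at about (380,312) in the crop, while the projection of the reported TCP falls at (363,363). That is about 8 px too low, as if the tips were some 25 mm higher than reported. I'll probe the bare desk to get the height by touch.

Call:
servo_tool([
  [[0,0,40,0,0,0],[0,0,80,0,0,0],[0,0,105,0,0,0],[0,0,110,0,0,0],[0,0,110,0,0,0]],
], jaw=1)

```text
t: 5.98
tcp_pos: [0.7285, -0.221, 0.011]
ee_rot: [[-0.21, 0.978, 0.001], [0.978, 0.21, -0.0], [-0.0, 0.001, -1.0]]
force: [-0.0, 0.3, 0.8]
grip_width: 0.0017
gripper_force: 0.0
```

Call:
servo_tool([
  [[0,0,1,0,0,0],[0,0,2,0,0,0],[0,0,3,0,0,0],[0,0,4,0,0,0],[0,0,5,0,0,0]],
])

```text
t: 6.6
tcp_pos: [0.7278, -0.2219, 0.005]
ee_rot: [[-0.209, 0.978, -0.0], [0.978, 0.209, 0.0], [0.0, -0.0, -1.0]]
force: [0.1, 0.6, 0.4]
grip_width: 0.0002
gripper_force: 0.0
```

Call:
servo_tool([
  [[0,0,1,0,0,0],[0,0,2,0,0,0],[0,0,3,0,0,0],[0,0,4,0,0,0],[0,0,5,0,0,0]],
])

```text
t: 7.22
tcp_pos: [0.7279, -0.2219, 0.0001]
ee_rot: [[-0.209, 0.978, 0.0], [0.978, 0.209, -0.0], [-0.0, 0.0, -1.0]]
force: [0.3, -0.0, -0.6]
grip_width: 0.0006
gripper_force: 0.0
```

Call:
servo_tool([
  [[0,0,0.5,0,0,0],[0,0,1,0,0,0],[0,0,1.5,0,0,0],[0,0,2,0,0,0],[0,0,2,0,0,0]],
])

```text
t: 7.85
tcp_pos: [0.7279, -0.2218, -0.0019]
ee_rot: [[-0.209, 0.978, -0.0], [0.978, 0.209, 0.0], [0.0, -0.0, -1.0]]
force: [-0.6, -0.5, -0.8]
grip_width: 0.0005
gripper_force: 0.0
```

Call:
servo_tool([
  [[0,0,1,0,0,0],[0,0,2,0,0,0],[0,0,3,0,0,0],[0,0,4,0,0,0],[0,0,5,0,0,0]],
])

```text
t: 8.48
tcp_pos: [0.7279, -0.2219, -0.007]
ee_rot: [[-0.209, 0.978, -0.0], [0.978, 0.209, 0.0], [0.0, -0.0, -1.0]]
force: [0.6, 0.2, -1.4]
grip_width: 0.0007
gripper_force: 0.0
```

Call:
servo_tool([
  [[0,0,1,0,0,0],[0,0,2,0,0,0],[0,0,3,0,0,0],[0,0,4,0,0,0],[0,0,5,0,0,0]],
])

```text
t: 9.1
tcp_pos: [0.7279, -0.2219, -0.0119]
ee_rot: [[-0.209, 0.978, 0.0], [0.978, 0.209, -0.0], [-0.0, 0.0, -1.0]]
force: [0.0, 0.4, 0.0]
grip_width: 0.0004
gripper_force: 0.0
```

```bash
python3 - <<'E'
from h import *
s=telemetry.get_state(); p=np.array(s["tcp_pos"]); print(p,s["force"],s["joint_positions"],bot.grip_point_offset)
c=cap("side","pics/s4.png"); t=cap("top","pics/t4.png")
Ps=proj(c,[p,p+[0,0,.02],p+[0,0,.1]]); Pt=proj(t,[p,p+[0,0,.1],[0,0,0]]); print(Ps,Pt)
def crop(im,P,k):
    x,y=P[0]; x0,y0=int(max(0,x-50)),int(max(0,y-60)); i=np.ascontiguousarray(im[y0:y0+100,x0:x0+100,::-1])
    i=cv2.resize(i,(400,int(i.shape[0]*400/i.shape[1])),interpolation=cv2.INTER_CUBIC); f=400/min(100,im.shape[1]-x0)
    for q in P[:2]: cv2.circle(i,tuple(int(v) for v in (q-[x0,y0])*f+f/2),4,(0,0,255),1)
    print(k,x0,y0,f); return i
a=crop(c["image"],Ps,"s"); b=crop(t["image"],Pt,"t")
o=np.zeros((420,800,3),np.uint8); o[:a.shape[0],:400]=a[:420]; o[:b.shape[0],400:]=b[:420]; cv2.imwrite("pics/crop6.png",o)
E
```

```text
[ 0.72792399 -0.22186924 -0.01191705] [0.03665167 0.37202824 0.04017111] [-2.34549244e+01  4.42701008e+01  6.54668544e+01 -5.38389548e-04
  7.02619271e+01 -3.55237901e+01] 0.0188
[[400.50632407 243.27223359]
 [401.95602317 237.03395484]
 [408.0767436  210.7110837 ]] [[358.32358713 114.86274257]
 [365.20143321 102.9554592 ]
 [276.49099757 407.85351128]]
s 350 183 4.0
t 308 54 4.0
```

View pics/crop6.png

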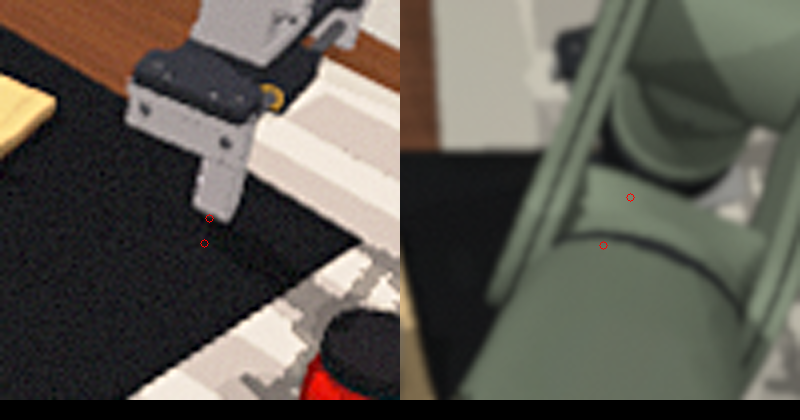

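The tip is at crop (212,215) on the left, matching "reported + 20 mm in z" at (209,218). So x and y are true and height reads about 20 mm low. I'll keep probing for the desk to pin this down.

Call:
servo_tool([
  [[0,0,1,0,0,0],[0,0,2,0,0,0],[0,0,3,0,0,0],[0,0,4,0,0,0],[0,0,5,0,0,0]],
])

```text
t: 9.82
tcp_pos: [0.7279, -0.2219, -0.0169]
ee_rot: [[-0.209, 0.978, -0.0], [0.978, 0.209, 0.0], [0.0, -0.0, -1.0]]
force: [0.3, 0.8, 0.3]
grip_width: 0.0002
gripper_force: 0.0
```

Call:
servo_tool([
  [[0,0,0.5,0,0,0],[0,0,1,0,0,0],[0,0,1.5,0,0,0],[0,0,2,0,0,0],[0,0,2,0,0,0]],
])

```text
t: 10.45
tcp_pos: [0.7279, -0.2219, -0.0189]
ee_rot: [[-0.209, 0.978, -0.0], [0.978, 0.209, 0.0], [0.0, -0.0, -1.0]]
force: [-0.2, 0.9, -0.1]
grip_width: 0.0005
gripper_force: 0.0
```

Call:
servo_tool([
  [[0,0,0.5,0,0,0],[0,0,1,0,0,0],[0,0,1.5,0,0,0],[0,0,2,0,0,0],[0,0,2,0,0,0]],
])

```text
t: 11.08
tcp_pos: [0.7279, -0.2219, -0.0208]
ee_rot: [[-0.209, 0.978, 0.0], [0.978, 0.209, -0.0], [-0.0, 0.0, -1.0]]
force: [0.8, -0.2, -0.6]
grip_width: 0.0004
gripper_force: 0.0
```

Call:
servo_tool([
  [[0,0,0.5,0,0,0],[0,0,1,0,0,0],[0,0,1.5,0,0,0],[0,0,2,0,0,0],[0,0,2,0,0,0]],
])

```text
t: 11.7
tcp_pos: [0.728, -0.2219, -0.0209]
ee_rot: [[-0.209, 0.978, -0.0], [0.978, 0.209, -0.0], [-0.0, -0.0, -1.0]]
force: [-3.3, 0.8, 7.5]
grip_width: 0.0002
gripper_force: 4.0
```

Call:
servo_tool([
  [[0,0,0.5,0,0,0],[0,0,1,0,0,0],[0,0,1.5,0,0,0],[0,0,2,0,0,0],[0,0,2,0,0,0]],
])

```text
t: 12.32
tcp_pos: [0.728, -0.222, -0.021]
ee_rot: [[-0.209, 0.978, -0.0], [0.978, 0.209, -0.0], [-0.0, -0.0, -1.0]]
force: [-6.7, 2.6, 14.1]
grip_width: 0.0006
gripper_force: 7.2
```

Touch on the desk came at a reading of -20.9 mm, so true height = reading + 21 mm. I'll build that in and redo the nudge.

Call:
servo_tool([
  [[0,0,-30,0,0,0],[0,0,-60,0,0,0],[0,0,-80,0,0,0],[0,0,-80,0,0,0],[0,0,-80,0,0,0]],
])

```text
t: 12.95
tcp_pos: [0.727, -0.2214, 0.0535]
ee_rot: [[-0.209, 0.978, -0.002], [0.978, 0.209, 0.001], [0.001, -0.002, -1.0]]
force: [0.1, -0.1, -0.6]
grip_width: 0.0004
gripper_force: 0.0
```

```bash
sed -i 's#,z/1e3\]; a=np#,(z-21)/1e3]; a=np#' h.py; python3 -c "
from h import *
goto(-80,-100,76)"
```

```text
target [0.7085 0.0019 0.055 ] shift [222.3  28.6  -1.2] turn [-0.11 -0.08  0.19] now board [-302.4  -72.1]
```

Call:
servo_tool([
  [[55,7,0,0,0,0],[110,14,0,0,0,0],[165,21,0,0,0,0],[222,29,0,0,0,0],[222,29,0,0,0,0]],
])

```text
t: 13.58
tcp_pos: [0.7076, 0.0065, 0.0527]
ee_rot: [[-0.215, 0.977, -0.005], [0.977, 0.215, 0.002], [0.002, -0.004, -1.0]]
force: [0.4, -0.0, 0.2]
grip_width: 0.0
gripper_force: 0.0
```

Call:
servo_tool([
  [[0,0,20,0,0,0],[0,0,40,0,0,0],[0,0,50,0,0,0],[0,0,54,0,0,0],[0,0,54,0,0,0]],
])

```text
t: 14.2
tcp_pos: [0.7099, 0.0007, 0.0008]
ee_rot: [[-0.208, 0.978, -0.0], [0.978, 0.208, 0.0], [0.0, -0.0, -1.0]]
force: [0.7, 0.7, 0.6]
grip_width: 0.0006
gripper_force: 0.0
```

Call:
servo_tool([
  [[0,-8,0,0,0,0],[0,-15,0,0,0,0],[0,-22,0,0,0,0],[0,-29,0,0,0,0],[0,-36,0,0,0,0]],
])

```text
t: 14.82
tcp_pos: [0.675, -0.0062, 0.0019]
ee_rot: [[-0.209, 0.978, 0.002], [0.978, 0.209, 0.0], [-0.0, 0.002, -1.0]]
force: [2.5, 1.7, 1.5]
grip_width: 0.0006
gripper_force: 1.1
```

```bash
python3 -c "
from h import *
goto(-80,-57.5,20)"
```

```text
target [ 0.6669 -0.0068 -0.001 ] shift [ 1.1 -8.   2.8] turn [0.1  0.02 0.19] now board [-81.  -65.5]
```

Call:
servo_tool([
  [[0,10,0,0,0,0],[0,30,0,0,0,0],[0,30,-40,0,0,0],[0,30,-60,0,0,0],[-60,30,-60,0,0,0]],
])

```text
t: 15.45
tcp_pos: [0.7186, -0.0551, 0.0644]
ee_rot: [[-0.216, 0.976, 0.005], [0.976, 0.216, 0.0], [-0.001, 0.004, -1.0]]
force: [0.9, -1.5, 0.1]
grip_width: 0.0002
gripper_force: 0.0
```

Call:
servo_tool([
  [[-55,0,0,0,0,0],[-110,0,0,0,0,0],[-150,0,0,0,0,0],[-150,0,0,0,0,0],[-150,0,0,0,0,0]],
])

```text
t: 16.08
tcp_pos: [0.7475, -0.2046, 0.0608]
ee_rot: [[-0.209, 0.978, -0.001], [0.978, 0.209, 0.001], [0.001, -0.001, -1.0]]
force: [0.2, 0.4, -0.4]
grip_width: 0.0005
gripper_force: 0.0
```

```bash
python3 -c "
from h import *
pad(cap('top','pics/t5.png')); goto(-180,-2,76)"
```

```text
pad board centre -95.2 2.3 size [ 86.3 116.7] ang 77.1
target [ 0.6332 -0.1161  0.055 ] shift [109.8 -93.4   6. ] turn [-0.04 -0.06  0.25] now board [-289.4  -95.9]
```

The case is now at (-95,2) with a heading of about -13°, which suits a two-finger push from behind while turning. I'll go behind the tail with that yaw.

```bash
python3 -c "
from h import *
goto(-180,21.5,76,-12.9)"
```

```text
target [ 0.6102 -0.1209  0.055 ] shift [ 109.9 -116.9    6. ] turn [-0.04 -0.06 13.15] now board [-289.4  -95.9]
```

Call:
servo_tool([
  [[28,-30,1,0,0,4],[56,-60,3,0,0,8],[84,-90,5,0,0,13],[110,-117,6,0,0,13],[110,-117,6,0,0,13]],
], jaw=0)

```text
t: 16.75
tcp_pos: [0.6072, -0.1183, 0.0545]
ee_rot: [[0.013, 1.0, -0.004], [1.0, -0.013, 0.002], [0.002, -0.004, -1.0]]
force: [0.9, 0.0, 0.1]
grip_width: 0.0455
gripper_force: 0.0
```

Call:
servo_tool([
  [[0,0,20,0,0,0],[0,0,40,0,0,0],[0,0,50,0,0,0],[0,0,55,0,0,0],[0,0,55,0,0,0]],
])

```text
t: 17.38
tcp_pos: [0.6104, -0.1224, -0.0005]
ee_rot: [[0.017, 1.0, -0.001], [1.0, -0.017, 0.0], [0.0, -0.001, -1.0]]
force: [-0.6, 0.5, 1.3]
grip_width: 0.0469
gripper_force: 0.0
```

```bash
python3 -c "
from h import *
goto(-180,21.5,20,-12.9)
goto(-161.5,17.5,20,-12.9)
goto(-150,11.5,20,-8.6)
goto(-136.5,4,20,-4.3)
goto(-123,-2,20,0)"
```

```text
target [ 0.6102 -0.1209 -0.001 ] shift [ 1.5 -0.2  0.5] turn [-0.05 -0.01  0.07] now board [-181.5   21.6]
target [ 0.6103 -0.102  -0.001 ] shift [20.4 -0.4  0.5] turn [-0.05 -0.01  0.07] now board [-181.5   21.6]
target [ 0.6138 -0.0895 -0.001 ] shift [32.9  2.9  0.5] turn [-0.05 -0.02 -4.23] now board [-181.5   21.6]
target [ 0.6184 -0.0748 -0.001 ] shift [47.8  7.2  0.5] turn [-0.05 -0.02 -8.53] now board [-181.5   21.6]
target [ 0.6215 -0.0603 -0.001 ] shift [62.3 10.1  0.5] turn [ -0.05  -0.02 -12.83] now board [-181.5   21.6]
```

Call:
servo_tool([
  [[12,0,0,0,0,0],[20,0,0,0,0,0],[26.5,1.3,0,0,0,-2.1],[33,3,0,0,0,-4.2],[40,5,0,0,0,-6.4]],
])

```text
t: 18.0
tcp_pos: [0.6169, -0.0824, 0.0008]
ee_rot: [[-0.098, 0.995, 0.001], [0.995, 0.098, -0.001], [-0.001, 0.001, -1.0]]
force: [0.5, -2.7, 2.9]
grip_width: 0.0468
gripper_force: 1.1
```

```bash
python3 -c "
from h import *
goto(-123,-2,20,0)
pad(cap('top','pics/t6.png'))"
```

```text
target [ 0.6215 -0.0603 -0.001 ] shift [21.6  6.7  1.8] turn [ 0.07  0.07 -6.26] now board [-143.7    7. ]
pad board centre -33.2 -13.8 size [85.4 38.7] ang 60.1
```

Call:
servo_tool([
  [[6,1.7,1,0,0,-1.6],[11,3.3,1,0,0,-3.2],[16,5,1,0,0,-4.8],[21.5,6.7,1,0,0,-6.3],[21.5,6.7,1,0,0,-6.3]],
])

```text
t: 18.68
tcp_pos: [0.6205, -0.0593, -0.0011]
ee_rot: [[-0.205, 0.979, -0.001], [0.979, 0.205, 0.001], [0.001, -0.0, -1.0]]
force: [1.1, 0.1, 0.4]
grip_width: 0.047
gripper_force: 0.2
```

Call:
servo_tool([
  [[-15,0,0,0,0,0],[-25,0,-40,0,0,0],[-80,0,-60,0,0,0],[-140,0,-60,0,0,0],[-140,0,-60,0,0,0]],
])

```text
t: 19.3
tcp_pos: [0.6497, -0.2029, 0.0595]
ee_rot: [[-0.198, 0.98, 0.002], [0.98, 0.198, -0.001], [-0.002, 0.001, -1.0]]
force: [0.3, 0.9, -0.3]
grip_width: 0.0473
gripper_force: 0.0
```

```bash
python3 -c "
from h import *
goto(-123,-2,20,0)
pad(cap('top','pics/t7.png'))"
```

```text
target [ 0.6215 -0.0603 -0.001 ] shift [145.5   0.5  60.2] turn [ 0.07  0.1  -0.45] now board [-268.4   -0.3]
pad board centre -54.0 -1.7 size [ 88.2 117. ] ang 89.8
```

The case is square at (-54,-2). Now I go back behind it and push straight in.

Call:
servo_tool([
  [[40,0,0,0,0,-0.4],[80,0,0,0,0,-0.4],[120,0.5,20,0,0,-0.4],[126,0.5,50,0,0,-0.4],[126,0.5,60,0,0,-0.4]],
])

```text
t: 19.98
tcp_pos: [0.6209, -0.0712, -0.0036]
ee_rot: [[-0.213, 0.977, -0.006], [0.977, 0.213, 0.002], [0.003, -0.005, -1.0]]
force: [-0.8, -1.2, 0.3]
grip_width: 0.0467
gripper_force: 0.0
```

Call:
servo_tool([
  [[10,0,0,0,0,0],[18,0,0,0,0,0],[27,0,0,0,0,0],[36,0,0,0,0,0],[45,0,0,0,0,0]],
])

```text
t: 20.6
tcp_pos: [0.6156, -0.0299, 0.0002]
ee_rot: [[-0.211, 0.978, 0.002], [0.978, 0.211, -0.001], [-0.001, 0.002, -1.0]]
force: [0.5, -2.0, 1.3]
grip_width: 0.047
gripper_force: 1.1
```

Call:
servo_tool([
  [[9,0,0,0,0,0],[18,0,0,0,0,0],[27,0,0,0,0,0],[36,0,0,0,0,0],[45,0,0,0,0,0]],
])

```text
t: 21.22
tcp_pos: [0.605, 0.0149, -0.0009]
ee_rot: [[-0.211, 0.978, -0.0], [0.978, 0.211, 0.0], [0.0, 0.0, -1.0]]
force: [0.1, -3.1, 2.1]
grip_width: 0.0472
gripper_force: 1.1
```

```bash
python3 -c "
from h import *
goto(24,-1,20,0)
cap('top','pics/t8.png')"
```

```text
target [ 0.5902  0.0833 -0.001 ] shift [70.   0.   0.1] turn [ 0.   -0.01  0.29] now board [-46.   -1.4]
```

Call:
servo_tool([
  [[8,0,0,0,0,0],[16,0,0,0,0,0],[24,0,0,0,0,0],[32,0,0,0,0,0],[40,0,0,0,0,0]],
])

```text
t: 21.9
tcp_pos: [0.5963, 0.054, -0.0011]
ee_rot: [[-0.211, 0.978, -0.001], [0.978, 0.211, 0.001], [0.001, -0.0, -1.0]]
force: [-0.3, -0.9, 0.1]
grip_width: 0.0471
gripper_force: 0.4
```

Call:
servo_tool([
  [[6,0,0,0,0,0],[12,0,0,0,0,0],[18,0,0,0,0,0],[23,0,0,0,0,0],[27,0,0,0,0,0]],
])

```text
t: 22.52
tcp_pos: [0.5909, 0.0799, -0.0009]
ee_rot: [[-0.211, 0.978, -0.0], [0.978, 0.211, -0.0], [0.0, -0.0, -1.0]]
force: [-0.9, 0.1, -0.7]
grip_width: 0.0464
gripper_force: 0.4
```

```bash
python3 -c "
from h import *
goto(24,-1,20,0)"
```

```text
target [ 0.5902  0.0833 -0.001 ] shift [3.5 0.1 0.1] turn [-0.   -0.    0.29] now board [20.5 -1. ]
```

Call:
servo_tool([
  [[1,0,0,0,0,0],[2,0,0,0,0,0],[3,0,0,0,0,0],[4,0,0,0,0,0],[4.5,0,0,0,0,0]],
])

```text
t: 23.15
tcp_pos: [0.5901, 0.084, -0.0008]
ee_rot: [[-0.211, 0.978, 0.0], [0.978, 0.211, -0.0], [-0.0, 0.0, -1.0]]
force: [-0.1, -1.2, -0.7]
grip_width: 0.0468
gripper_force: 0.5
```

Call:
servo_tool([
  [[-10,0,0,0,0,0],[-20,0,-40,0,0,0],[-70,0,-70,0,0,0],[-130,0,-70,0,0,0],[-180,0,-70,0,0,0]],
])

```text
t: 23.78
tcp_pos: [0.629, -0.0945, 0.0703]
ee_rot: [[-0.21, 0.978, 0.002], [0.978, 0.21, -0.001], [-0.001, 0.002, -1.0]]
force: [0.5, 0.8, -0.3]
grip_width: 0.0471
gripper_force: 0.0
```

```bash
python3 - <<'E'
from h import *
goto(24,-1,20,0)
t=cap("top","pics/t9.png"); s=cap("side","pics/s9.png"); pad(t,.024); pad(t,.032)
d=np.load("board.npz"); k=unproj(t,proj(t,[np.r_[d["R"]@[.0975,.0665]+d["t"],.06]]),.06); print(k)
a=t["image"][100:235,160:340,::-1]; b=s["image"][150:260,200:375,::-1]
r=lambda i:cv2.resize(i,(400,int(i.shape[0]*400/i.shape[1])),interpolation=cv2.INTER_CUBIC)
a,b=r(a),r(b); o=np.zeros((300,800,3),np.uint8); o[:a.shape[0],:400]=a; o[:b.shape[0],400:]=b; cv2.imwrite("pics/crop7.png",o)
E
```

```text
target [ 0.5902  0.0833 -0.001 ] shift [182.1  -0.6  71.2] turn [0.12 0.05 0.26] now board [-158.    -2.3]
pad board centre 92.1 -0.5 size [118.1  87.3] ang 0.1
pad board centre 91.2 1.0 size [117.3  86.7] ang 0.1
[[0.50904748 0.14136432 0.06      ]]
```

```bash
python3 - <<'E'
from h import *
s=load("side"); box=(160,230,205,330)
for z in (.024,.028,.032): print(z); pad(s,z,box)
goto(105,75,100,0)
E
```

```text
0.024
pad board centre 89.5 6.8 size [123.7 111.2] ang 0.4
0.028
pad board centre 85.5 11.4 size [123.  110.6] ang 0.4
0.032
pad board centre 81.5 16.0 size [122.3 109.9] ang 0.4
target [0.4992 0.147  0.079 ] shift [266.4 -77.2 -10. ] turn [ 0.11  0.16 -0.06] now board [-161.5   -1.9]
```

View pics/crop7.png

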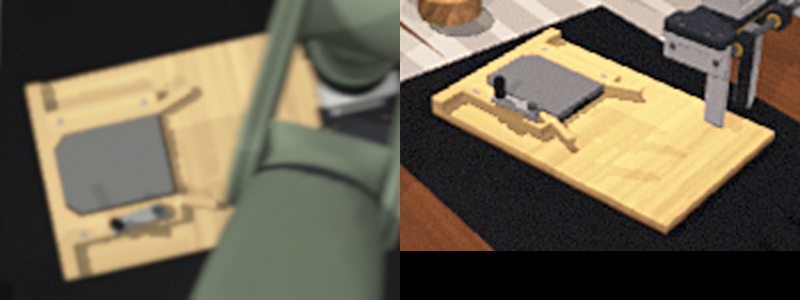

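The picture shows the case flush in the pocket, at (115,165) in the top crop and (545,85) in the side crop. The clip still points to the far end, with its knob at (498,88). Next I grasp the knob.

```bash
python3 -c "
from h import *
goto(99,67,91,7.4)"
```

```text
target [0.5082 0.1427 0.07  ] shift [260.4 -69.2  -1. ] turn [ 0.1   0.16 -7.46] now board [-161.5   -1.9]
```

Call:
servo_tool([
  [[52,-14,-5,0,0,-2],[104,-28,-8,0,0,-4],[156,-42,-8,0,0,-6],[210,-56,-5,0,0,-7.5],[260,-69,-1,0,0,-7.5]],
])

```text
t: 24.5
tcp_pos: [0.5044, 0.1497, 0.0703]
ee_rot: [[-0.337, 0.942, 0.0], [0.942, 0.337, 0.001], [0.001, 0.0, -1.0]]
force: [0.5, 0.2, 0.6]
grip_width: 0.0469
gripper_force: 0.0
```

Call:
servo_tool([
  [[0,0,0,0,0,0],[0,0,0,0,0,0],[0,0,0,0,0,0],[0,0,0,0,0,0],[0,0,0,0,0,0]],
])

```text
t: 25.12
tcp_pos: [0.5061, 0.1469, 0.0701]
ee_rot: [[-0.335, 0.942, 0.0], [0.942, 0.335, 0.0], [0.0, 0.0, -1.0]]
force: [-0.4, 0.8, -0.5]
grip_width: 0.0471
gripper_force: 0.0
```

```bash
python3 -c "
from h import *
goto(99,67,40,7.4)"
```

```text
target [0.5082 0.1427 0.019 ] shift [-4.7  0.6 51.1] turn [ 0.   -0.    0.31] now board [103.5  68.2]
```

Call:
servo_tool([
  [[-4.7,0.6,10,0,0,0],[-4.7,0.6,25,0,0,0],[-4.7,0.6,40,0,0,0],[-4.7,0.6,51,0,0,0],[-4.7,0.6,51,0,0,0]],
])

```text
t: 25.75
tcp_pos: [0.5064, 0.1434, 0.0175]
ee_rot: [[-0.337, 0.942, -0.003], [0.942, 0.337, -0.0], [0.001, -0.003, -1.0]]
force: [-0.2, -0.3, -0.6]
grip_width: 0.0468
gripper_force: 0.0
```

Call:
servo_tool([
  [[0,0,0,0,0,0],[0,0,0,0,0,0],[0,0,0,0,0,0],[0,0,0,0,0,0],[0,0,0,0,0,0]],
], jaw=1)

```text
t: 26.38
tcp_pos: [0.5084, 0.1436, 0.0196]
ee_rot: [[-0.337, 0.942, 0.001], [0.942, 0.337, 0.0], [-0.0, 0.001, -1.0]]
force: [0.5, 1.9, 1.2]
grip_width: 0.0128
gripper_force: 30.0
```

```bash
python3 -c "
from h import *
goto(99,67,40,7.4);print(telemetry.get_state()['grip_width'])"
```

```text
target [0.5082 0.1427 0.019 ] shift [-0.8 -0.4  0.6] turn [0.06 0.   0.39] now board [99.9 66.7]
0.012822813544348223
```

Call:
servo_tool([
  [[-0.2,3.9,0,0,0,5],[-0.7,7.8,0,0,0,10],[-1.5,11.6,0,0,0,15],[-2.7,15.4,0,0,0,20],[-4,18.5,0,0,0,24.3]],
])

```text
t: 27.0
tcp_pos: [0.5269, 0.1466, 0.0196]
ee_rot: [[0.083, 0.997, 0.0], [0.997, -0.083, 0.001], [0.001, 0.0, -1.0]]
force: [-0.0, 2.3, 2.8]
grip_width: 0.0132
gripper_force: 30.0
```

```bash
python3 -c "
from h import *
goto(55+45*np.cos(np.radians(-17)),61+45*np.sin(np.radians(-17)),40,-17)
goto(55,16,40,-90);print(telemetry.get_state()['grip_width'])"
```

```text
target [0.5272 0.1457 0.019 ] shift [-0.9  0.4  0.6] turn [ 0.01 -0.07  0.33] now board [99. 48.]
target [0.5672 0.1102 0.019 ] shift [-33.   43.2   0.5] turn [-4.000e-02 -7.000e-02  7.333e+01] now board [99. 48.]
0.013194768004229149
```

Call:
servo_tool([
  [[-0.2,3.9,0,0,0,5],[-0.7,7.8,0,0,0,10],[-1.5,11.6,0,0,0,15],[-2.7,15.4,0,0,0,20],[-4,18.5,0,0,0,24.3]],
])

```text
t: 27.62
tcp_pos: [0.5453, 0.1416, 0.0196]
ee_rot: [[0.486, 0.874, 0.001], [0.874, -0.486, 0.002], [0.002, -0.0, -1.0]]
force: [0.2, 2.8, 3.1]
grip_width: 0.0129
gripper_force: 30.0
```

Call:
servo_tool([
  [[-0.2,3.9,0,0,0,5],[-0.7,7.8,0,0,0,10],[-1.5,11.6,0,0,0,15],[-2.7,15.4,0,0,0,20],[-4,18.5,0,0,0,24.3]],
])

```text
t: 28.25
tcp_pos: [0.5599, 0.1292, 0.0197]
ee_rot: [[0.803, 0.596, 0.002], [0.596, -0.803, 0.002], [0.003, -0.001, -1.0]]
force: [0.3, 4.8, 1.6]
grip_width: 0.0135
gripper_force: 30.0
```

```bash
python3 -c "
from h import *
goto(55,16,40,-90);s=telemetry.get_state();print(s['grip_width'],s['joint_positions'],s['force'])"
```

```text
target [0.5672 0.1102 0.019 ] shift [-5.5 19.7  0.6] turn [-0.08 -0.15 24.71] now board [75.2 19.2]
0.013460613340237076 [ 4.28738215 22.33216075 96.12211798  0.14525597 61.43516769 57.62672476] [0.31738015 4.75662457 1.55304909]
```

Call:
servo_tool([
  [[-0.2,3.9,0,0,0,5],[-0.7,7.8,0,0,0,10],[-1.5,11.6,0,0,0,15],[-2.9,15.6,0,0,0,20],[-4.6,19.6,0,0,0,25]],
])

```text
t: 28.88
tcp_pos: [0.5682, 0.111, 0.0197]
ee_rot: [[0.98, 0.2, 0.002], [0.2, -0.98, 0.003], [0.003, -0.002, -1.0]]
force: [1.2, 4.9, 0.4]
grip_width: 0.0131
gripper_force: 30.0
```

Call:
servo_tool([
  [[0,0.4,0,0,0,0],[0,0.8,0,0,0,0],[0,1.2,0,0,0,0],[0,1.6,0,0,0,0],[0,1.6,0,0,0,0]],
])

```text
t: 29.5
tcp_pos: [0.5682, 0.1111, 0.0197]
ee_rot: [[0.979, 0.203, 0.002], [0.203, -0.979, 0.005], [0.003, -0.005, -1.0]]
force: [1.0, 9.0, 0.4]
grip_width: 0.0134
gripper_force: 30.0
```

```bash
python3 -c "
from h import *
goto(55,16,40,-90);s=telemetry.get_state();print(s['grip_width'],s['force'],s['ft_torque'])"
```

```text
target [0.5672 0.1102 0.019 ] shift [-1.1  0.7  0.7] turn [-0.27 -0.17 -0.17] now board [55.7 14.9]
0.013377677372496288 [1.02298179 9.01614065 0.44943337] [ 1.42432883 -0.02411317 -0.14746475]
```

The clip is against its end stop: position holds while the force rises. I'll release and retreat straight up.

Call:
servo_tool([
  [[0,0,0,0,0,0],[0,0,0,0,0,0],[0,0,0,0,0,0],[0,0,0,0,0,0],[0,0,0,0,0,0]],
], jaw=0)

```text
t: 30.12
tcp_pos: [0.5673, 0.1078, 0.0191]
ee_rot: [[0.979, 0.204, -0.0], [0.204, -0.979, -0.0], [-0.0, 0.0, -1.0]]
force: [-0.3, 0.6, -0.2]
grip_width: 0.0465
gripper_force: 0.0
```

Call:
servo_tool([
  [[0,0,-15,0,0,0],[0,0,-40,0,0,0],[0,0,-80,0,0,0],[0,0,-120,0,0,0],[0,0,-130,0,0,0]],
])

```text
t: 30.75
tcp_pos: [0.5702, 0.1081, 0.1536]
ee_rot: [[0.979, 0.204, 0.008], [0.204, -0.979, 0.0], [0.008, 0.001, -1.0]]
force: [-0.0, -0.2, -0.3]
grip_width: 0.0468
gripper_force: 0.0
```

Call:
servo_tool([
  [[0,50,0,0,0,0],[0,100,0,0,0,0],[0,150,0,0,0,0],[0,200,0,0,0,0],[0,250,0,0,0,0]],
])

```text
t: 31.38
tcp_pos: [0.6177, -0.1381, 0.1478]
ee_rot: [[0.979, 0.204, -0.002], [0.204, -0.979, 0.001], [-0.002, -0.001, -1.0]]
force: [-0.0, -0.2, 0.0]
grip_width: 0.047
gripper_force: 0.0
```

```bash
python3 - <<'E'
from h import *
s=telemetry.get_state(); print(s["tcp_pos"],s["t"])
d=np.load("board.npz"); c=cap("side","pics/s10.png"); t=cap("top","pics/t10.png")
old=cv2.imread("pics/s9.png")[:,:,::-1].astype(int)
box=(160,215,205,310); im=c["image"].astype(int)
for nm,I in(("old",old),("new",im)):
    m=(I[box[0]:box[1],box[2]:box[3]].max(2)<45).astype(np.uint8)
    n,l,st,ce=cv2.connectedComponentsWithStats(m); print(nm,[(st[k].tolist(),(ce[k]+[box[2],box[0]]).round(1).tolist()) for k in range(1,n) if st[k][4]>8])
for b in((97.5,66.5),(55,16)): print(b,proj(c,[np.r_[d["R"]@np.array(b)/1e3+d["t"],z] for z in(.035,.0475,.06)]).round(1).tolist())
E
```

```text
[ 0.6176876  -0.13809881  0.14780747] 31.375
old [([61, 0, 44, 24, 585], [292.5, 168.2]), ([0, 3, 57, 52, 759], [220.4, 194.5]), ([36, 24, 5, 9, 33], [242.9, 188.0]), ([65, 31, 17, 12, 27], [278.6, 196.4])]
new [([61, 0, 44, 24, 586], [292.5, 168.2]), ([0, 3, 57, 52, 759], [220.5, 194.5]), ([62, 22, 4, 9, 34], [268.4, 186.0]), ([70, 31, 13, 9, 20], [280.1, 195.3])]
(97.5, 66.5) [[243.0, 192.9], [242.9, 189.0], [242.8, 185.1]]
(55, 16) [[267.3, 190.8], [267.4, 186.9], [267.4, 182.9]]
```

```bash
python3 - <<'E'
from h import *
d=np.load("board.npz"); t=load("top"); pad(t,.024)
I=t["image"].astype(int); box=(100,235,160,340); s=I[100:235,160:340]
m=(s.max(2)<55).astype(np.uint8); n,l,st,ce=cv2.connectedComponentsWithStats(m)
for k in range(1,n):
    if 5<st[k][4]<300:
        w=unproj(t,[ce[k]+[160,100]],.05)[0]; print(st[k][4],(1e3*d["R"].T@(w[:2]-d["t"])).round(1))
c=load("side")
for th in(1.9,2.0,2.09):
    a=np.pi/6-th; b=np.array([55+45*np.cos(a),61+45*np.sin(a)])/1e3; print(th,proj(c,[np.r_[d["R"]@b+d["t"],.0475]]).round(1))
E
```

```text
pad board centre 92.1 11.0 size [110.4 118.1] ang 90.0
55 [-228.7  -49.6]
18 [54.9 15.9]
10 [-131.2   62.9]
60 [-180.6   83.3]
1.9 [[264.7 185.8]]
2.0 [[266.1 186.3]]
2.09 [[267.3 186.8]]
```

The top view puts the knob at board (54.9, 15.9), against the ideal (55, 16). The case is seated at x = 92, and the arm is clear of everything.

```bash
python3 -c "
from plant import sign_off
print(sign_off())"
```

```text
the job is handed in; nothing more can be done
None
```

The ink pad case lies flat in the pocket with the clip swung square across it to its end stop; the bystanders were left alone, and the job was handed in at about 31 s on the robot's clock.

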